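Seat a lens barrel in the V-block of the inspection stand and hold it for the picture

TASK

Hold the large lens barrel ready for a picture of its front lens. Take it from the ribbed mat and lay it, glass end towards the microscope, in the V-block a little short of the stop plate; slide it along the groove until you feel it meet the stop, without ramming it, and press it down firmly so that it bears on both faces of the V. Finish while still gripping it and pressing it down there, and leave the other things on the bench alone.

Things in the scene. Friction and masses are not known exactly. Their poses are not given: they have to be found in the camera images.
- barrel_mid (a point): Middle, on the axis, of the large lens barrel: satin aluminium tube 36 mm in diameter, 130 mm long, 0.2 to 0.4 kg, with a ribbed black focus ring flush round its middle. Own y runs along the barrel: front end (black trim ring, glass) at -y; at +y a narrower brass thread stands 10 mm out of the rear end. It starts lying level on the mat, its axis 24 mm above the bench.
- barrel_front (a point): Middle of the barrel's flat front (glass) end, 65 mm from barrel_mid along its own -y; same axes.
- groove (a point): Where the axis of the seated barrel runs, 51.5 mm above the bench, midway between the V-block's two pairs of cheeks. y: level along the groove, away from microscope and stop (these are at -y); x: level, across; z: up. The steel cheeks stand 34 to 62 mm either side of this point along y; between them the block is cut away, a gap 68 mm long, open at both sides, where fingers can straddle the barrel.
- v_near: The sloping faces (45 degrees) of the V on the -x side of the groove, one on each cheek, ground and oiled steel, slippery (friction about 0.2), fixed to the stand; origin and axes those of the stand.
- v_far: The sloping faces (45 degrees) of the V on the +x side of the groove, one on each cheek, ground and oiled steel, slippery (friction about 0.2), fixed to the stand; origin and axes those of the stand.
- stop: Upright stop plate of ground, slippery steel, 52 mm square, 5 mm thick, with a 26 mm round window for the microscope; clamped firmly across the -y end of the groove, 64 to 76 mm from groove, elsewhere each time. Origin: centre of the window on the contact face, on the seated axis; +y points out of the face towards the barrel. Its top is 78 mm above the bench.
- relay_tube: Bystander: slim tube 18 mm in diameter, 80 mm long, lying in the small groove of the mat, about 108 mm beside the barrel. Origin at its middle.
- eyepiece: Bystander: black eyepiece, 34 mm wide, 44 mm tall, standing on the bench. Origin under its foot.
- lens_cap: Bystander: black cap, 41 mm wide, 10 mm high, lying on the bench. Origin under it.
- petri_dish: Bystander: glass dish 90 mm wide, 16 mm high. Origin under it.
- specimen_jar: Bystander: jar 64 mm wide, 95 mm high, with a white lid. Origin under it.
- tweezers: Bystander: steel tweezers 120 mm long, lying flat. Origin under their middle.
- mat: Black ribbed rubber mat, fixed, 205 x 170 x 4 mm. The barrel lies along its y between two low ribs (tops 10 mm above the bench, wholly under the barrel), so both its sides are free for fingers. Origin: on the bench under that groove.
- stand: Inspection stand, bolted to the bench: aluminium base plate 110 x 335 x 12 mm with the V-block, the level microscope (nose 112 mm from groove towards -y) and its screen (y -140 to -270 mm, up to 0.24 m high). V-block: 60 mm wide, 90 degree V, its top edges 46 mm high and 40 mm apart; floor of the gap 16 mm high. Origin on the bench below groove, same axes.
Things that resemble listed ones, but are neither listed nor needed, are in the scene too. What is shaped like the part that bears barrel_mid but green is not meant.

How it is judged:
By the outcome, as a careful person would: the job done as asked, in the order asked, and still so for the second after the job is handed in, while the arm keeps its last pose, push and grip.
It also fails if it takes over 40 s, if anything falls off the work surface, if the arm or the gripper's body presses on something with over 40 N, if the wrist force passes 120 N, or if a joint passes its speed limit or range.

ROBOT

A 7-joint arm with a two-finger parallel gripper is mounted at the origin on the work surface. World frame = base frame: x ahead of the robot, y to its left, z up, the work surface at z = 0. Lengths are in m, angles in rad, forces in N, time in s.
With the tool pointing down it reaches from about 0.425 to 0.875 m from the base axis. Payload 4.7 kg.
Tool frame: the origin (TCP) lies on the centre line of the jaws, within the pads' length; the fingertips stand 22 mm ahead of it and the grasp point (between the pads) lies 3 mm ahead of it; z points along the fingers, y is the line along which they close (so a half turn about z gives the same grasp; the last joint's range is limited). The gripper opens to 85 mm and grips with 20 to 120 N. Pads are 22 mm wide; open, the fingers measure 114 mm over their backs; the gripper's body (76 mm by 85 mm) begins 54 mm behind the grasp point. The pads swing forward as they close: fully open they stand 13 mm farther back than shut.
Start: joints at [1.317, 0.321, -0.07, 1.45, 0.023, 1.371, -0.057], TCP at [0.172, -0.627, 0.217] pointing down, gripper open.
Joint ranges: [-2.86, 2.86], [-0.3, 2.09], [-1.38, 1.24], [0.06, 2.45], [-1.56, 4.7], [0.09, 2.05], [-2.69, 2.69]. Speed limits (rad/s): [2.57, 2.57, 3.14, 3.14, 3.14, 3.14, 3.14].

INTERFACE

Orientations are given as a rotation vector (axis times angle).
In Python, from rig import bot gives the robot as it stands. The module is installed in compiled form; this text tells all that it offers.
- The arm moves only by the tool move_arm, never from a script. Its argument "series" is a list of rows, each an object of numbers: "dx", "dy", "dz": the shift along the tool's x, y, z in mm; "wx", "wy", "wz": the turn, a rotation vector about the tool's x, y, z in degrees; "jaw": the finger opening in mm, from 0 to 85.4. A call has exactly 5 rows; each row is the pose to reach, as a shift and turn from the pose commanded when the call began, along the tool's axes at that moment; what a row does not reach only later rows make up. A row lasts 1/10 s, in which the tool goes at most 50 mm and 8.59 degrees, less where a joint would pass 70% of its speed; a pose out of reach is approached as far as the arm can. A call with a gripper value outside its range is refused whole. The fingers move at their own pace and stop on an object; "grip_force" is the grip in N (left out, the last holds). Time passes only in rows, so rows that repeat a pose let the fingers close, or fill a call up. It gives the time, the measured TCP pose, the force, the opening and the grip force at its end, in the units of the state.
- bot.state(): the state, without advancing time (a new reading comes with each control period).
- bot.grab_frame(name): name is "side" or "top" or "wrist"; returns a dict with "frame" (420x560x3 uint8, red, green, blue), "z_map" (420x560 float32, m along the optical axis (not along the pixel's ray), 0 where there is no reading), "fx", "fy", "cx", "cy" (pixels), "distortion" ([k1, k2, p1, p2, k3] as OpenCV has them; the pictures are not rectified), "rvec" (rotation vector, rad) and "tvec" (3), from world to camera coordinates, as OpenCV has them. Camera axes: x right, y down, z forward; pixel columns grow to the right and rows downward; lengths in m; the calibration is good to about 2 mm. A picture is of the moment at which its call begins.
- bot.close_job(): hands the job in; it is judged then, once.
The state is a dict: "time_s": time; "joint_positions": joint angles; "joint_velocities": joint speeds; "joint_efforts": joint torques, N m; "position": TCP position; "orientation": TCP orientation; "contact_force": force on the tool from outside, world axes, zero at the start; "moment": the same for the moment, N m; "gripper_width": finger opening in m; "grasp_force": force on a finger pad.
Only numpy, scipy, OpenCV 4.12 (cv2) and the standard library are available. Lean on these libraries where they do the work, as an engineer would, in place of code of your own. Each camera call takes 0.05 s, during which the arm holds its last target. There are 200 camera calls.

## Working session

There is one attempt and no reset: what is moved stays moved. The work goes in short steps, Python scripts to look and compute and a tool call to move; the robot and the scene stay as the last step left them, time stands still between calls to the robot, and variables do not carry over. Pictures are saved under pics/ and viewed, at most 10 in all, crops included, and the job is handed in when it is done.

Besides the shell and the picture viewer there is one more tool, called after "Call:" as a command line: name --argument value ..., lists and objects as JSON in quotes. move_arm: Moves the arm, as the interface text tells. Its arguments: {"type":"object","properties":{"series":{"type":"array"},"grip_force":{"type":"number"}},"required":["series"]}

```bash
mkdir -p pics
cat > h.py <<'E'
import numpy as np, cv2
from rig import bot
from scipy.spatial.transform import Rotation as R
def grab(n):
    f=bot.grab_frame(n); 
    return f
def cloud(f):
    K=np.array([[f['fx'],0,f['cx']],[0,f['fy'],f['cy']],[0,0,1]])
    h,w=f['z_map'].shape
    u,v=np.meshgrid(np.arange(w),np.arange(h))
    p=cv2.undistortPoints(np.stack([u,v],-1).reshape(-1,1,2).astype(float),K,np.array(f['distortion'])).reshape(h,w,2)
    z=f['z_map'].astype(float)
    c=np.dstack([p[...,0]*z,p[...,1]*z,z])
    Rm=R.from_rotvec(np.array(f['rvec']).ravel()).as_matrix()
    W=(c-np.array(f['tvec']).ravel())@Rm
    W[z<=0]=np.nan
    return W
def save(f,n): cv2.imwrite('pics/'+n,f['frame'][...,::-1])
E
python3 - <<'E'
from h import *
np.set_printoptions(precision=4,suppress=True)
s=bot.state();print(s)
import pickle
d={}
for n in('top','side'):
    f=grab(n);save(f,n+'0.png');d[n]=f
    print(n,-R.from_rotvec(np.ravel(f['rvec'])).as_matrix().T@np.ravel(f['tvec']))
pickle.dump(d,open('d0.pkl','wb'))
E
```

```text
{'time_s': 0.0, 'joint_positions': array([ 1.3171,  0.3219, -0.0701,  1.4517,  0.0226,  1.3708, -0.0569]), 'joint_velocities': array([-0.    , -0.0004,  0.0008, -0.0007, -0.0004,  0.0006, -0.0003]), 'joint_efforts': array([  0.0004, -49.3579,  -0.3818, -31.4337,   0.0131,   0.0114,
        -0.    ]), 'position': array([ 0.1718, -0.6263,  0.2158]), 'orientation': array([-3.1116, -0.4192,  0.0006]), 'contact_force': array([-0.0441, -1.1937, -0.0908]), 'moment': array([ 0.0375, -0.0009,  0.0061]), 'grasp_force': 0.0, 'gripper_width': 0.08574199248143015}
top [0.3931 0.1334 1.3633]
side [ 0.2264 -0.4503  0.7962]
```

View pics/top0.png

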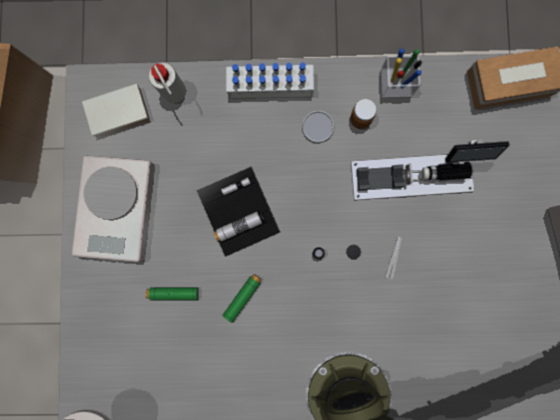

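View pics/side0.png

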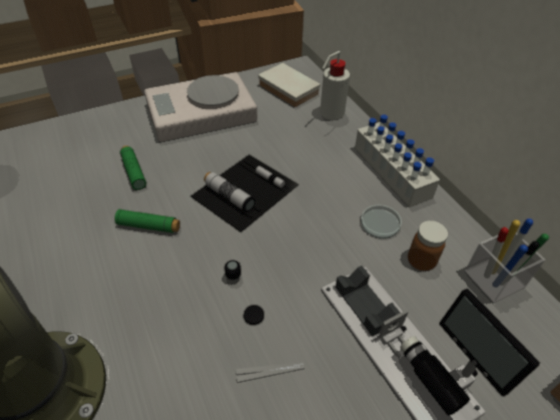

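Top view: the silver barrel lies on the mat at about (238,228), with its brass thread at (216,236) and its front at (260,219). Things that could be mistaken for it are the green barrels at (172,294) and (242,298) and the slim relay tube at (236,186). I choose the silver one. The stand has its V-block at about (382,178) and the stop near (410,175). Next I measure and check a crop.

Run:
```python
from h import *
import pickle
np.set_printoptions(precision=4,suppress=True)
d=pickle.load(open('d0.pkl','rb'))
t=d['top'];im=t['frame'][...,::-1]
a=cv2.resize(im[150:270,190:290],None,fx=4,fy=4,interpolation=cv2.INTER_CUBIC)
b=cv2.resize(im[130:210,345:485],None,fx=3,fy=3,interpolation=cv2.INTER_CUBIC)
a=cv2.resize(a,(375,450));cv2.imwrite('pics/crop1.png',np.hstack([a,np.vstack([b,np.zeros((210,420,3),np.uint8)])]))
for n,(r) in {'top':(slice(195,255),slice(205,275)),'side':(slice(160,220),slice(195,265))}.items():
    W=cloud(d[n]);P=W[r].reshape(-1,3)
    bz=W[300:320,100:140] 
    m=(P[:,2]>0.028)&(P[:,2]<0.06);Q=P[m]
    c=Q.mean(0);u,s,v=np.linalg.svd(Q[:,:2]-c[:2],full_matrices=False);ax=v[0]
    pr=(Q[:,:2]-c[:2])@ax; pe=(Q[:,:2]-c[:2])@v[1]
    print(n,len(Q),c,ax,pr.min(),pr.max(),pe.min(),pe.max(),Q[:,2].max(), 'mid',c[:2]+ax*(pr.min()+pr.max())/2)
# stand: base plate from top & V-block
for n in('top','side'):
    W=cloud(d[n]);
    P=W.reshape(-1,3)
    m=(P[:,2]>0.008)&(P[:,2]<0.016)&(P[:,1]<0.05)&(P[:,1]>-0.45)&(P[:,0]>0.5)&(P[:,0]<0.85)
    rect=cv2.minAreaRect(P[m][:,:2].astype(np.float32)*1000);print(n,'plate',m.sum(),rect)
    m=(P[:,2]>0.035)&(P[:,2]<0.05)&(P[:,1]<0.05)&(P[:,1]>-0.13)&(P[:,0]>0.5)&(P[:,0]<0.85)
    rect=cv2.minAreaRect(P[m][:,:2].astype(np.float32)*1000);print(n,'V',m.sum(),rect)
    m=(P[:,2]>0.055)&(P[:,2]<0.085)&(P[:,1]<0.05)&(P[:,1]>-0.2)&(P[:,0]>0.5)&(P[:,0]<0.85)
    print((P[m][::12]*1000).round(0).tolist()[:25])
```

```text
top 618 [0.4629 0.2906 0.038 ] [ 0.3882 -0.9216] -0.07120308231048424 0.06923554263399298 -0.01670698860113938 0.017929613307123598 0.047311017620789535 mid [0.4626 0.2915]
side 652 [0.4641 0.2803 0.037 ] [ 0.3915 -0.9202] -0.07900696379697589 0.06409733507008784 -0.022525401716795068 0.014855493442491267 0.04603485920624248 mid [0.4612 0.2872]
top plate 2497 ((692.8651733398438, -200.39056396484375), (320.5304870605469, 511.6781005859375), 6.514684200286865)
top V 205 ((705.0390014648438, -54.51466369628906), (87.91233825683594, 291.8023376464844), 77.27030944824219)
[[849.0, -140.0, 84.0], [845.0, -176.0, 78.0], [846.0, -173.0, 67.0], [842.0, -147.0, 72.0], [838.0, -118.0, 69.0], [827.0, -169.0, 81.0], [826.0, -118.0, 80.0], [827.0, -152.0, 74.0], [827.0, -185.0, 72.0], [826.0, -134.0, 69.0], [828.0, -168.0, 61.0], [828.0, -120.0, 58.0], [826.0, -152.0, 62.0], [826.0, -191.0, 58.0], [777.0, -30.0, 66.0], [763.0, -26.0, 66.0], [756.0, -31.0, 73.0], [749.0, -79.0, 73.0], [747.0, -32.0, 63.0], [743.0, -36.0, 69.0], [743.0, -75.0, 65.0], [738.0, -57.0, 72.0], [738.0, -47.0, 66.0], [735.0, -48.0, 64.0], [734.0, -62.0, 57.0]]
side plate 5766 ((692.8400268554688, -176.4169464111328), (304.9810791015625, 448.44805908203125), 3.1377203464508057)
side V 490 ((699.67138671875, -62.59358215332031), (75.98751831054688, 280.54693603515625), 77.45183563232422)
[[750.0, -36.0, 85.0], [746.0, -39.0, 71.0], [744.0, -45.0, 72.0], [740.0, -58.0, 85.0], [740.0, -44.0, 63.0], [739.0, -50.0, 67.0], [736.0, -53.0, 69.0], [792.0, -76.0, 65.0], [741.0, -70.0, 82.0], [737.0, -54.0, 63.0], [743.0, -76.0, 85.0], [784.0, -81.0, 69.0], [743.0, -68.0, 73.0], [757.0, -84.0, 83.0], [849.0, -124.0, 80.0], [744.0, -70.0, 72.0], [764.0, -82.0, 74.0], [736.0, -57.0, 57.0], [748.0, -75.0, 72.0], [771.0, -84.0, 70.0], [738.0, -66.0, 63.0], [754.0, -80.0, 71.0], [785.0, -84.0, 59.0], [742.0, -75.0, 68.0], [761.0, -87.0, 71.0]]
```

View pics/crop1.png

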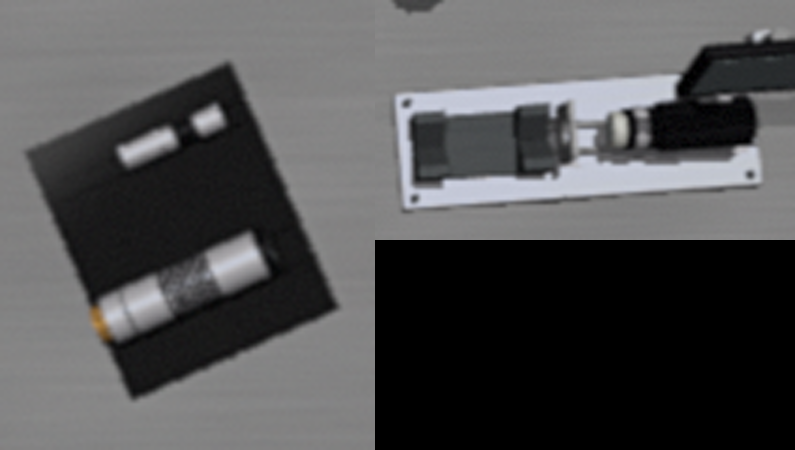

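Crop: the chosen part has a brass thread at the lower left, a ribbed ring and a black front at the right, so it matches the description. The stop plate is just right of the V-block, at crop (565,130). Now the stand pose from pixels at known heights, and the first move.

```bash
cat >> h.py <<'E'
def ray(f,uv,z):
    K=np.array([[f['fx'],0,f['cx']],[0,f['fy'],f['cy']],[0,0,1]])
    p=cv2.undistortPoints(np.array(uv,float).reshape(-1,1,2),K,np.array(f['distortion'])).reshape(-1,2)
    Rm=R.from_rotvec(np.ravel(f['rvec'])).as_matrix();C=-Rm.T@np.ravel(f['tvec'])
    D=np.c_[p,np.ones(len(p))]@Rm
    return C+D*((z-C[2])/D[:,2])[:,None]
def pose(yaw): # tool down, tool x at yaw deg
    y=np.radians(yaw);x=[np.cos(y),np.sin(y),0];return np.c_[x,np.cross([0,0,-1],x),[0,0,-1]]
def go(p,yaw,s=None):
    s=s or bot.state();R0=R.from_rotvec(s['orientation']).as_matrix()
    print('d mm',(R0.T@(np.array(p)-s['position'])*1000).round(1),'w deg',np.degrees(R.from_matrix(R0.T@pose(yaw)).as_rotvec()).round(2))
E
python3 - <<'E'
from h import *
import pickle
np.set_printoptions(precision=4,suppress=True)
d=pickle.load(open('d0.pkl','rb'))
t=d['top'];g=t['frame'].astype(int)
print(t['fx'])
m=np.zeros(g.shape[:2],np.uint8);s=g[130:215,345:485];mm=(s.min(2)>165).astype(np.uint8)
mm=cv2.morphologyEx(mm,cv2.MORPH_OPEN,np.ones((2,2)));n,l,st,c=cv2.connectedComponentsWithStats(mm);k=st[1:,4].argmax()+1
ys,xs=np.nonzero(l==k);print(st[k])
P=ray(t,np.c_[xs+345,ys+130],.012)
r=cv2.minAreaRect((P[:,:2]*1000).astype(np.float32));print(r,cv2.boxPoints(r))
# crop-read corners
cr=np.array([[396,96],[404,210],[762,183]],float);uv=np.c_[345+(cr[:,0]-375)/3,130+cr[:,1]/3];print(ray(t,uv,.012))
# barrel: brass end, front end, in crop a (scale 3.75)
cr=np.array([[92,321],[107,318],[278,249]],float);print('barrel',ray(t,np.c_[190+cr[:,0]/3.75,150+cr[:,1]/3.75],.024))
print('wp1');go([.42,-.3,.25],15.35+43);
E
```

```text
486.65697792509843
[   8   26  122   44 1810]
((593.249755859375, -195.27560424804688), (106.52010345458984, 331.47662353515625), 2.9769163131713867) [[ 531.4542  -32.5269]
 [ 548.6689 -363.5563]
 [ 655.0453 -358.0243]
 [ 637.8306  -26.9949]]
[[ 0.6382 -0.0262  0.012 ]
 [ 0.531  -0.0306  0.012 ]
 [ 0.5498 -0.3621  0.012 ]]
barrel [[0.4384 0.3592 0.024 ]
 [0.4404 0.3481 0.024 ]
 [0.489  0.2215 0.024 ]]
wp1
d mm [ 325.7 -249.1  -33.7] w deg [ -0.09  -0.03 -43.01]
```

Call:
move_arm --series '[{"dx":40,"dy":-30,"dz":-6,"wz":-8},{"dx":80,"dy":-60,"dz":-12,"wz":-16},{"dx":120,"dy":-90,"dz":-18,"wz":-24},{"dx":160,"dy":-122,"dz":-24,"wz":-32},{"dx":200,"dy":-152,"dz":-30,"wz":-40}]'

```text
invalid input at $.series[0]: expected keys dx, dy, dz, wx, wy, wz, jaw
```

Run:
```python
from h import *
s=bot.state();print(s['position'],s['orientation'],s['time_s'])
go([.44,-.05,.25],90)
```

```text
[ 0.17179689 -0.62637953  0.21595324] [-3.11184768e+00 -4.19210169e-01  5.51126839e-04] 0.1
d mm [ 411.2 -484.9  -33.3] w deg [-9.000e-02 -6.000e-02 -7.466e+01]
```

Call:
move_arm --series '[{"dx":40,"dy":-30,"dz":-6,"wx":0,"wy":0,"wz":-8,"jaw":85},{"dx":80,"dy":-60,"dz":-12,"wx":0,"wy":0,"wz":-16,"jaw":85},{"dx":120,"dy":-90,"dz":-18,"wx":0,"wy":0,"wz":-24,"jaw":85},{"dx":160,"dy":-122,"dz":-24,"wx":0,"wy":0,"wz":-32,"jaw":85},{"dx":200,"dy":-152,"dz":-30,"wx":0,"wy":0,"wz":-40,"jaw":85}]'

```text
time_s: 0.6
position: [0.3234, -0.4277, 0.2464]
orientation: [-2.778, -1.466, 0.001]
contact_force: [1.3, -0.9, -0.3]
gripper_width: 0.0851
grasp_force: 0.0
```

Run:
```python
from h import *
s=bot.state();print(s['position'],s['orientation'],s['time_s'])
go([.44,-.05,.25],90)
```

```text
[ 0.32343192 -0.42773357  0.24640261] [-2.77783377e+00 -1.46640171e+00  6.13048385e-04] 0.6
d mm [ 377.6 -116.8   -3.6] w deg [ -0.04  -0.   -34.34]
```

Call:
move_arm --series '[{"dx":46,"dy":-14,"dz":0,"wx":0,"wy":0,"wz":-7,"jaw":85},{"dx":92,"dy":-28,"dz":0,"wx":0,"wy":0,"wz":-14,"jaw":85},{"dx":138,"dy":-42,"dz":0,"wx":0,"wy":0,"wz":-21,"jaw":85},{"dx":184,"dy":-56,"dz":-2,"wx":0,"wy":0,"wz":-28,"jaw":85},{"dx":230,"dy":-70,"dz":-3,"wx":0,"wy":0,"wz":-34,"jaw":85}]'

```text
time_s: 1.1
position: [0.3961, -0.1987, 0.2494]
orientation: [2.229, 2.214, -0.001]
contact_force: [1.1, -0.8, 0.5]
gripper_width: 0.0855
grasp_force: 0.0
```

Run:
```python
from h import *
s=bot.state();print(s['position'],s['orientation'],s['time_s'])
go([.464,.286,.25],112.8)
f=grab('wrist');save(f,'wr1.png')
```

```text
[ 0.3960522  -0.19872356  0.24939368] [ 2.22905400e+00  2.21359342e+00 -7.81492469e-04] 1.1
d mm [485.2  64.6  -0.8] w deg [-2.00e-02  2.00e-02 -2.32e+01]
```

Call:
move_arm --series '[{"dx":42,"dy":25,"dz":0,"wx":0,"wy":0,"wz":0,"jaw":85},{"dx":84,"dy":50,"dz":0,"wx":0,"wy":0,"wz":0,"jaw":85},{"dx":132,"dy":60,"dz":0,"wx":0,"wy":0,"wz":0,"jaw":85},{"dx":180,"dy":64,"dz":0,"wx":0,"wy":0,"wz":0,"jaw":85},{"dx":228,"dy":64,"dz":0,"wx":0,"wy":0,"wz":0,"jaw":85}]'

```text
time_s: 1.65
position: [0.4626, 0.0284, 0.2493]
orientation: [-2.234, -2.208, -0.0]
contact_force: [0.9, 0.4, -0.2]
gripper_width: 0.0848
grasp_force: 0.0
```

Call:
move_arm --series '[{"dx":48,"dy":0,"dz":0,"wx":0,"wy":0,"wz":-5,"jaw":85},{"dx":96,"dy":0,"dz":0,"wx":0,"wy":0,"wz":-10,"jaw":85},{"dx":144,"dy":0,"dz":0,"wx":0,"wy":0,"wz":-15,"jaw":85},{"dx":192,"dy":0,"dz":0,"wx":0,"wy":0,"wz":-20,"jaw":85},{"dx":240,"dy":0,"dz":0,"wx":0,"wy":0,"wz":-23,"jaw":85}]'

```text
time_s: 2.15
position: [0.4654, 0.2677, 0.2496]
orientation: [1.747, 2.61, -0.0]
contact_force: [1.1, -0.9, -0.6]
gripper_width: 0.085
grasp_force: 0.0
```

Run:
```python
from h import *
import pickle
s=bot.state();print(s['position'],s['orientation'],s['time_s'])
f=grab('wrist');save(f,'wr2.png');pickle.dump((f,bot.state()),open('w2.pkl','wb'));s=bot.state()
print(s['position'],s['orientation'],f['fx'],-R.from_rotvec(np.ravel(f['rvec'])).as_matrix().T@np.ravel(f['tvec']))
go([.464,.286,.25],112.8,s)
```

```text
[0.46537971 0.26770196 0.24961667] [ 1.74658233e+00  2.60968450e+00 -1.40357464e-04] 2.15
[0.46250597 0.27762974 0.24928519] [-1.72803607 -2.61620679 -0.01011419] 292.8441785082953 [0.43433026 0.3407934  0.40610158]
d mm [ 7.1  4.7 -0.6] w deg [ 0.11 -0.5   0.31]
```

View pics/wr2.png

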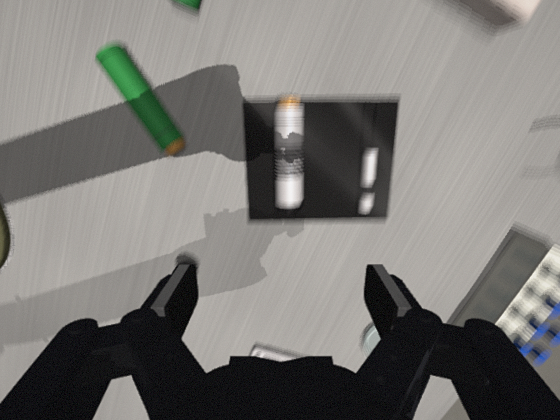

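Wrist view, blurred because the arm was still moving: the barrel is upright at (289,155), brass at the top (289,100), front at (289,207). Measuring again at rest.

```bash
cat > mb.py <<'E'
from h import *
import pickle
np.set_printoptions(precision=4,suppress=True)
grab('wrist');f=grab('wrist');s=bot.state()
print(s['position'],s['joint_velocities'].round(3))
W=cloud(f);P=W[60:240,250:330].reshape(-1,3)
for z0 in(.028,.032):
    Q=P[(P[:,2]>z0)&(P[:,2]<.06)]
    r=cv2.minAreaRect((Q[:,:2]*1000).astype(np.float32));
    c=np.median(Q,0);v=np.linalg.svd(Q[:,:2]-c[:2],full_matrices=False)[2][0];v=v*np.sign(-v[1])
    a=(Q[:,:2]-c[:2])@v
    lo,hi=np.percentile(a,[.3,99.7]);print(len(Q),r,v,np.degrees(np.arctan2(-v[1],-v[0])),lo,hi,'mid from front',c[:2]+v*(hi-.065),'from rear',c[:2]+v*(lo+.075),np.percentile(Q[:,2],[50,95]))
# bright silhouette
g=f['frame'].max(2);cv2.imwrite('pics/w3.png',f['frame'][...,::-1])
for v in range(100,215,8):
    row=g[v,250:330].astype(int);x=np.nonzero(row>70)[0]
    if len(x):
        A=ray(f,[[250+x[0],v],[250+x[-1],v]],.024);print(v,250+x[0],250+x[-1],A[:,:2].mean(0),np.linalg.norm(A[1]-A[0]))
E
python3 mb.py
```

```text
[0.4635 0.2704 0.2489] [ 0.057 -0.04   0.064  0.022  0.01   0.013  0.015]
2852 ((463.9991760253906, 291.87841796875), (35.41150665283203, 139.12771606445312), 23.098665237426758) [ 0.3868 -0.9222] 112.7544504652879 -0.0653920216735211 0.07310594547480986 mid from front [0.4658 0.2882] from rear [0.4664 0.2868] [0.0391 0.0421]
2633 ((464.27630615234375, 291.95794677734375), (32.99994659423828, 139.220947265625), 22.72586441040039) [ 0.3868 -0.9222] 112.75415410427715 -0.06541406414189656 0.07311651658763607 mid from front [0.4658 0.2882] from rear [0.4664 0.2868] [0.0395 0.0422]
100 250 329 [0.4334 0.3687] 0.09725380250942582
108 250 329 [0.4372 0.3601] 0.09794596150020711
116 277 299 [0.4393 0.3506] 0.027454395034291795
124 274 302 [0.4431 0.3417] 0.03519963772216379
132 275 302 [0.4476 0.333 ] 0.0341957160249237
140 275 301 [0.4509 0.3236] 0.033177999437218025
148 275 301 [0.455  0.3144] 0.03343316968482177
156 275 301 [0.459 0.305] 0.03369433525252337
164 275 300 [0.4626 0.2952] 0.03265492604541866
172 276 299 [0.4668 0.2855] 0.030284301271430582
180 277 300 [0.4722 0.2762] 0.030532865253533346
188 275 300 [0.4754 0.2657] 0.03346353599501135
196 275 300 [0.4798 0.2556] 0.033746225208740155
204 275 300 [0.4843 0.2452] 0.034035849799446224
212 275 300 [0.4888 0.2347] 0.03433264244309137
```

Run:
```python
from h import *
s=bot.state();print(s['position'],s['orientation'],s['time_s'])
go([.466,.2873,.029],112.75)
```

```text
[0.46347443 0.27044538 0.24888718] [-1.73685749e+00 -2.61307412e+00 -1.17978519e-03] 2.3
d mm [ 13.7   9.2 219.9] w deg [-0.09 -0.21  0.03]
```

Call:
move_arm --series '[{"dx":7,"dy":4.5,"dz":35,"wx":0,"wy":0,"wz":0,"jaw":85},{"dx":13.7,"dy":9.2,"dz":70,"wx":0,"wy":0,"wz":0,"jaw":85},{"dx":13.7,"dy":9.2,"dz":105,"wx":0,"wy":0,"wz":0,"jaw":85},{"dx":13.7,"dy":9.2,"dz":130,"wx":0,"wy":0,"wz":0,"jaw":85},{"dx":13.7,"dy":9.2,"dz":140,"wx":0,"wy":0,"wz":0,"jaw":85}]'

```text
time_s: 2.8
position: [0.4678, 0.2796, 0.1066]
orientation: [-1.751, -2.606, 0.008]
contact_force: [1.0, -1.0, 0.5]
gripper_width: 0.0849
grasp_force: 0.0
```

Run:
```python
from h import *
grab('top');s=bot.state();print(s['position'],s['orientation'],s['time_s'],s['contact_force'])
go([.466,.2873,.029],112.75)
```

```text
[0.46769395 0.2798816  0.10653325] [-1.75095863 -2.60623015  0.00735019] 2.85 [-0.99036814 -0.30859116 -1.05255168]
d mm [ 7.6  1.6 77.5] w deg [-0.28  0.06 -0.54]
```

Call:
move_arm --series '[{"dx":4,"dy":1,"dz":25,"wx":0,"wy":0,"wz":-0.5,"jaw":85},{"dx":7.6,"dy":1.6,"dz":45,"wx":-0.3,"wy":0,"wz":-0.5,"jaw":85},{"dx":7.6,"dy":1.6,"dz":62,"wx":-0.3,"wy":0,"wz":-0.5,"jaw":85},{"dx":7.6,"dy":1.6,"dz":72,"wx":-0.3,"wy":0,"wz":-0.5,"jaw":85},{"dx":7.6,"dy":1.6,"dz":77,"wx":-0.3,"wy":0,"wz":-0.5,"jaw":85}]'

```text
time_s: 3.35
position: [0.4676, 0.2897, 0.0322]
orientation: [1.737, 2.614, 0.006]
contact_force: [-0.8, -0.3, 0.5]
gripper_width: 0.0852
grasp_force: 0.0
```

Run:
```python
from h import *
f=grab('wrist');save(f,'wr4.png');s=bot.state();print(s['position'],s['orientation'],s['time_s'],s['contact_force'])
go([.466,.2873,.029],112.75)
```

```text
[0.46732963 0.28969424 0.03184805] [1.73702188 2.61444721 0.00547107] 3.4 [-0.2725305  -0.09329704 -0.63064867]
d mm [-1.7 -2.2  2.8] w deg [0.25 0.02 0.05]
```

View pics/wr4.png

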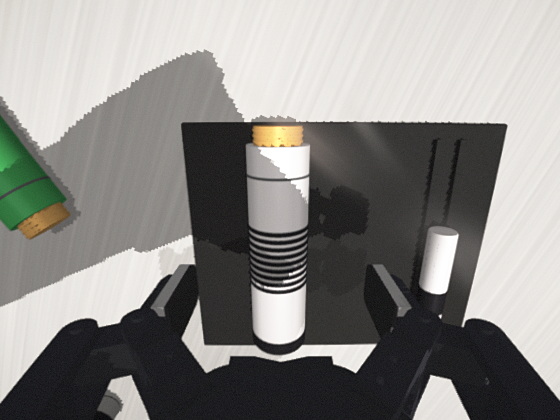

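The fingers stand either side of the barrel (center about (278,250)), and the relay tube at (440,260) is clear. Centring and closing.

Call:
move_arm --series '[{"dx":-1.5,"dy":-2,"dz":2,"wx":0,"wy":0,"wz":0,"jaw":60},{"dx":-1.5,"dy":-2,"dz":2,"wx":0,"wy":0,"wz":0,"jaw":45},{"dx":-1.5,"dy":-2,"dz":2,"wx":0,"wy":0,"wz":0,"jaw":30},{"dx":-1.5,"dy":-2,"dz":2,"wx":0,"wy":0,"wz":0,"jaw":20},{"dx":-1.5,"dy":-2,"dz":2,"wx":0,"wy":0,"wz":0,"jaw":20}]' --grip_force 70

```text
time_s: 3.9
position: [0.4662, 0.2883, 0.0308]
orientation: [1.736, 2.615, 0.007]
contact_force: [-0.3, 0.1, -0.5]
gripper_width: 0.0202
grasp_force: 0.0
```

Call:
move_arm --series '[{"dx":0,"dy":0,"dz":0,"wx":0,"wy":0,"wz":0,"jaw":20},{"dx":0,"dy":0,"dz":0,"wx":0,"wy":0,"wz":0,"jaw":20},{"dx":0,"dy":0,"dz":0,"wx":0,"wy":0,"wz":0,"jaw":20},{"dx":0,"dy":0,"dz":0,"wx":0,"wy":0,"wz":0,"jaw":20},{"dx":0,"dy":0,"dz":0,"wx":0,"wy":0,"wz":0,"jaw":20}]'

```text
time_s: 4.4
position: [0.466, 0.2882, 0.0305]
orientation: [1.736, 2.615, 0.007]
contact_force: [-0.4, 0.9, 0.4]
gripper_width: 0.02
grasp_force: 0.0
```

Run:
```python
from h import *
import pickle
np.set_printoptions(precision=4,suppress=True)
s=bot.state();print(s)
# grove from first top picture: cheek outer edges & widths read from gradient
d=pickle.load(open('d0.pkl','rb'));t=d['top']
cr=np.array([[413,148],[556,138]],float);P=ray(t,np.c_[345+(cr[:,0]-375)/3,130+cr[:,1]/3],.046);print(P)
for n in d:
    W=cloud(d[n]).reshape(-1,3)
    y=np.array([-.052,.9986]);x=np.array([.9986,.052]);c=np.array([.5933,-.1953])
    a=(W[:,:2]-c)@x;b=(W[:,:2]-c)@y
    m=(abs(a)<.055)&(b>-.17)&(b<.18)&(W[:,2]>.02)
    for k in np.arange(-.02,.17,.006):
        q=m&(abs(b-k)<.003)
        if q.sum()>4: print(n,round(k,3),q.sum(),'a',a[q].min().round(3),a[q].max().round(3),'z',np.percentile(W[q,2],[10,50,95]))
```

```text
{'time_s': 4.4, 'joint_positions': array([ 0.213 ,  0.4462, -0.9636,  1.8843,  0.4286,  1.0283, -0.5327]), 'joint_velocities': array([ 0.0009,  0.0007,  0.0016, -0.0004,  0.0013,  0.0001,  0.    ]), 'joint_efforts': array([ -0.0013, -36.685 , -10.581 , -25.1332,   0.0224,  -0.0198,
         0.0001]), 'position': array([0.466 , 0.2882, 0.0305]), 'orientation': array([1.7359, 2.6149, 0.0067]), 'contact_force': array([-0.4164,  0.8616,  0.4468]), 'moment': array([0.0509, 0.0216, 0.0174]), 'grasp_force': 0.0, 'gripper_width': 0.02004108441191934}
[[ 0.5839 -0.0363  0.046 ]
 [ 0.5905 -0.1659  0.046 ]]
top -0.02 52 a -0.015 0.019 z [0.0403 0.0588 0.0696]
top -0.014 7 a -0.012 0.01 z [0.0353 0.055  0.0589]
top 0.016 11 a -0.011 0.026 z [0.0249 0.0701 0.0767]
top 0.022 126 a -0.023 0.029 z [0.0284 0.0574 0.0786]
top 0.034 41 a -0.027 0.033 z [0.0278 0.0401 0.0476]
top 0.04 51 a -0.028 0.033 z [0.0281 0.0405 0.0476]
top 0.046 50 a -0.028 0.031 z [0.0273 0.0384 0.0475]
top 0.052 52 a -0.028 0.031 z [0.0274 0.0412 0.047 ]
top 0.058 70 a -0.038 0.031 z [0.0253 0.034  0.0472]
top 0.082 6 a -0.027
[... 566 characters left out ...]
e 0.022 47 a -0.022 0.03 z [0.037  0.0732 0.0765]
side 0.028 55 a -0.026 0.029 z [0.0209 0.0311 0.0453]
side 0.034 76 a -0.027 0.035 z [0.0309 0.0417 0.0461]
side 0.04 112 a -0.027 0.034 z [0.0281 0.0383 0.0453]
side 0.046 110 a -0.027 0.034 z [0.0263 0.0386 0.0454]
side 0.052 115 a -0.027 0.033 z [0.0266 0.0381 0.0453]
side 0.058 43 a -0.027 0.033 z [0.0272 0.037  0.0441]
side 0.124 106 a -0.026 0.034 z [0.0224 0.0323 0.0465]
side 0.13 111 a -0.026 0.034 z [0.0249 0.0353 0.0461]
side 0.136 97 a -0.026 0.035 z [0.0274 0.0395 0.0461]
side 0.142 90 a -0.026 0.033 z [0.0277 0.0381 0.0466]
side 0.148 92 a -0.027 0.036 z [0.0269 0.0392 0.0461]
side 0.154 59 a -0.026 0.035 z [0.0281 0.0392 0.0461]
```

The fingers closed on nothing, so I look.

Run:
```python
from h import *
f=grab('wrist');t=grab('side')
cv2.imwrite('pics/m5.png',np.hstack([cv2.resize(f['frame'],(400,300)),cv2.resize(t['frame'][110:260,150:350],(400,300))])[...,::-1])
W=cloud(f)
for y,x in[(150,278),(200,278),(250,278)]:print(W[y,x])
```

```text
[0.4397866  0.34517768 0.04202237]
[0.44958762 0.32174065 0.04219421]
[0.4606061  0.29537869 0.04174749]
```

View pics/m5.png

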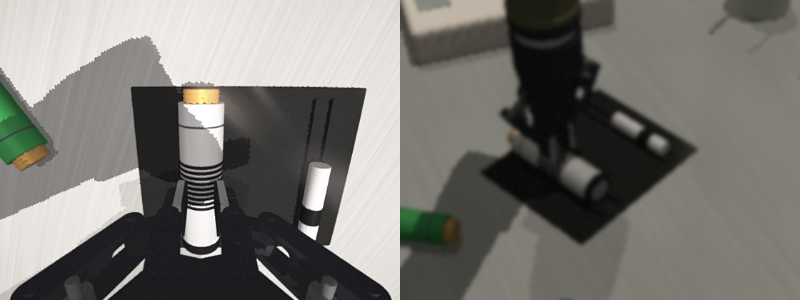

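Run:
```python
from h import *
np.set_printoptions(precision=1,suppress=True,linewidth=200)
f=grab('wrist');W=cloud(f)
cv2.imwrite('pics/m6.png',cv2.resize(f['frame'][200:380,180:390],None,fx=3.5,fy=3,interpolation=cv2.INTER_CUBIC)[...,::-1])
s=bot.state();R0=R.from_rotvec(s['orientation']).as_matrix()
T=(W-s['position'])@R0*1000
for v in(250,260,270,280,290,300,310):
    print(v,[(u,*T[v,u].round(0).astype(int)) for u in range(236,326,8) if np.isfinite(T[v,u,0])])
```

```text
250 [(236, np.int64(-10), np.int64(-32), np.int64(27)), (244, np.int64(-10), np.int64(-26), np.int64(27)), (252, np.int64(1), np.int64(-18), np.int64(5)), (260, np.int64(6), np.int64(-12), np.int64(-5)), (268, np.int64(8), np.int64(-8), np.int64(-9)), (276, np.int64(8), np.int64(-3), np.int64(-11)), (284, np.int64(9), np.int64(1), np.int64(-11)), (292, np.int64(9), np.int64(6), np.int64(-11)), (300, np.int64(7), np.int64(10), np.int64(-8)), (308, np.int64(4), np.int64(15), np.int64(-3)), (316, np.int64(-10), np.int64(24), np.int64(27)), (324, np.int64(-10), np.int64(29), np.int64(27))]
260 [(236, np.int64(-17), np.int64(-32), np.int64(26)), (244, np.int64(-18), np.int64(-26), np.int64(27)), (252, np.int64(11), np.int64(-15), np.int64(-27)), (260, np.int64(11), np.int64(-11), np.int64(-28)), (268, np.int64(2), np.int64(-8), np.int64(-9)), (276, np.int64(2), np.int64(-3), np.int64(-10)), (284, np.int64(2), np.int64(1), np.int64(-11)), (292, np.int64(3), np.int64(6), np.int64(-11)), (300, np.int64(8), np.int64(9), np.int64(-22)), (308, np.int64(11), np.int64(13), np.int64(-27)), (316, n
[... 2372 characters left out ...]
 np.int64(5), np.int64(11), np.int64(-52)), (316, np.int64(12), np.int64(13), np.int64(-61)), (324, np.int64(12), np.int64(16), np.int64(-62))]
310 [(236, np.int64(12), np.int64(-17), np.int64(-67)), (252, np.int64(3), np.int64(-12), np.int64(-56)), (260, np.int64(-35), np.int64(-13), np.int64(-6)), (268, np.int64(-32), np.int64(-8), np.int64(-9)), (276, np.int64(-31), np.int64(-3), np.int64(-10)), (284, np.int64(-32), np.int64(1), np.int64(-10)), (292, np.int64(-31), np.int64(6), np.int64(-10)), (300, np.int64(-33), np.int64(11), np.int64(-8)), (308, np.int64(0), np.int64(11), np.int64(-52)), (316, np.int64(12), np.int64(12), np.int64(-67)), (324, np.int64(11), np.int64(15), np.int64(-67))]
```

View pics/m6.png

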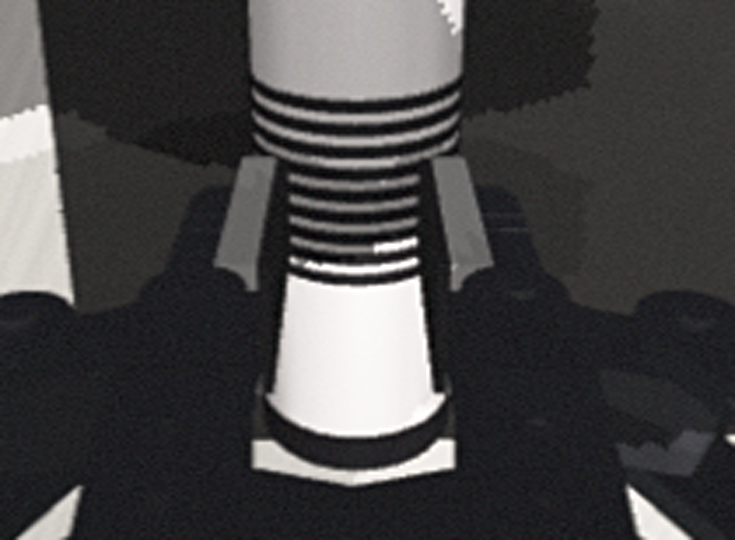

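Wrist close-up: the pad tips (crop (245,160) and (450,160)) overlap the barrel in the view. The depth map puts them about 10 mm above its top, roughly 22 mm behind the reported TCP instead of ahead of it. I check this with the fixed cameras.

Run:
```python
from h import *
np.set_printoptions(precision=1,suppress=True,linewidth=200)
s=bot.state();R0=R.from_rotvec(s['orientation']).as_matrix()
f=grab('wrist');C=-R.from_rotvec(np.ravel(f['rvec'])).as_matrix().T@np.ravel(f['tvec'])
print('cam in tool',R0.T@(C-s['position'])*1000, 'cam axis in tool',R0.T@R.from_rotvec(np.ravel(f['rvec'])).as_matrix()[2])
for n in('side','wrist'):
    f=grab(n);W=cloud(f);T=(W-s['position'])@R0*1000
    q=T.reshape(-1,3);m=(abs(q[:,0])<16)&(abs(q[:,1])<70)&(q[:,2]<-13)&(q[:,2]>-75);q=q[m]
    for z in range(-75,-12,4):
        k=q[(q[:,2]>=z)&(q[:,2]<z+4)]
        if len(k):print(n,z,len(k),'x',k[:,0].min(),k[:,0].max(),'y',k[:,1].min(),k[:,1].max(),np.sort(abs(k[:,1]))[:3])
```

```text
cam in tool [  79.2   -0.7 -156.6] cam axis in tool [-0.3  0.   1. ]
side -75 39 x -15.913136570649428 8.228927267708016 y -45.23894090346694 49.74959701164108 [10.4 11.8 12.6]
side -71 37 x -15.900717797237895 6.624364452656217 y -45.7195302458581 39.64168595861713 [11.3 12.8 14.3]
side -67 60 x -15.666043290428336 10.223366072660662 y -43.59376911085548 47.609201276143466 [11.  11.3 11.4]
side -63 30 x -15.95480599642441 4.897007451779253 y -41.05178426781545 32.499498671250144 [11.1 11.3 11.6]
side -59 17 x -15.5901375852397 4.739163487704829 y -22.943832073592013 29.509003190403153 [10.6 10.8 11. ]
side -55 22 x -15.648595718982811 6.232921707802049 y -23.740018506738068 22.11811528988169 [ 9.5 10.4 10.4]
side -51 17 x -14.724790826096793 7.09233708358661 y -24.8272004474081 17.939398491358926 [9.6 9.8 9.9]
side -47 22 x -15.103420541124073 6.411676847047067 y -24.03228570587031 22.074792586069638 [ 9.2  9.9 10.1]
side -43 20 x -15.382302182060535 7.66277037492975 y -24.077065757014225 16.365260196672224 [ 9.4 10.  10.1]
side -39 30 x -15.577639788747682 7.740918215311796 y -24.4
[... 1732 characters left out ...]
-24.333523060300013 22.885750526124536 [9.2 9.3 9.3]
wrist -35 268 x -10.408548341462007 11.682001761609522 y -24.470177909033804 22.888683390178436 [9.2 9.2 9.3]
wrist -31 271 x -11.152294862650916 11.627216772993526 y -24.3535099121337 23.036411814499345 [9.2 9.3 9.3]
wrist -27 229 x -9.024501121313484 11.455929433536033 y -24.076007625388666 22.66945786483487 [9.2 9.2 9.3]
wrist -23 184 x -10.849016338726596 11.781067655702945 y -22.978751881429208 21.6922014235765 [9.2 9.3 9.3]
wrist -19 67 x -11.088370110654466 11.268798797548433 y -22.51032007323168 15.706238259956866 [9.2 9.2 9.3]
wrist -15 16 x -1.6217442449127049 5.895646956936428 y -10.79731247965055 9.405174005670425 [9.3 9.3 9.3]
```

Both cameras agree that the real fingertips are about 17 mm *behind* the reported TCP at this opening, in z only. The x and y centring is good. So I open, go about 40 mm lower than planned (TCP z about -0.010) and grip again.

Call:
move_arm --series '[{"dx":0,"dy":0,"dz":0,"wx":0,"wy":0,"wz":0,"jaw":60},{"dx":0,"dy":0,"dz":0,"wx":0,"wy":0,"wz":0,"jaw":80},{"dx":0,"dy":0,"dz":0,"wx":0,"wy":0,"wz":0,"jaw":80},{"dx":0,"dy":-0.5,"dz":0,"wx":0.4,"wy":0,"wz":0,"jaw":80},{"dx":0,"dy":-0.5,"dz":0,"wx":0.4,"wy":0,"wz":0,"jaw":80}]'

```text
time_s: 5.2
position: [0.4657, 0.288, 0.0305]
orientation: [-1.737, -2.616, 0.003]
contact_force: [-0.5, 0.6, 0.1]
gripper_width: 0.08
grasp_force: 0.0
```

Call:
move_arm --series '[{"dx":0,"dy":0,"dz":8,"wx":0,"wy":0,"wz":0,"jaw":80},{"dx":0,"dy":0,"dz":16,"wx":0,"wy":0,"wz":0,"jaw":80},{"dx":0,"dy":0,"dz":24,"wx":0,"wy":0,"wz":0,"jaw":80},{"dx":0,"dy":0,"dz":30,"wx":0,"wy":0,"wz":0,"jaw":80},{"dx":0,"dy":0,"dz":34,"wx":0,"wy":0,"wz":0,"jaw":80}]'

```text
time_s: 5.7
position: [0.465, 0.2877, -0.0045]
orientation: [-1.736, -2.616, 0.004]
contact_force: [-0.2, 0.1, 1.0]
gripper_width: 0.0799
grasp_force: 0.0
```

Run:
```python
from h import *
np.set_printoptions(precision=1,suppress=True,linewidth=200)
f=grab('wrist');s=bot.state();R0=R.from_rotvec(s['orientation']).as_matrix()
print(s['position']*1000,s['contact_force'],s['time_s'],s['gripper_width'])
W=cloud(f);T=(W-s['position'])@R0*1000;q=T.reshape(-1,3)
for z in range(-60,-18,4):
    k=q[(abs(q[:,0])<14)&(q[:,2]>=z)&(q[:,2]<z+4)&(abs(q[:,1])>34)&(abs(q[:,1])<60)]
    if len(k):print(z,len(k),'world z',s['position'][2]*1000-z,k.min(0),k.max(0))
go([.466,.2873,-.011],112.75,s)
```

```text
[464.8 287.6  -4.8] [-0.7 -0.5  0.8] 5.75 0.08007936948723625
-60 516 world z 55.194764646917825 [-10.1 -54.  -60. ] [ 11.5  53.3 -56. ]
-56 621 world z 51.194764646917825 [-11.2 -54.3 -56. ] [ 11.8  53.3 -52. ]
-52 548 world z 47.194764646917825 [-11.3 -54.2 -52. ] [ 11.6  53.6 -48. ]
-48 509 world z 43.194764646917825 [-11.5 -54.5 -48. ] [ 11.5  53.4 -44. ]
-44 480 world z 39.194764646917825 [-11.2 -53.9 -44. ] [ 11.8  53.1 -40. ]
-40 420 world z 35.194764646917825 [-12.  -54.3 -40. ] [ 11.9  53.  -36. ]
-36 375 world z 31.194764646917825 [-11.6 -53.4 -36. ] [ 11.6  52.5 -32. ]
-32 287 world z 27.194764646917825 [-11.5 -51.4 -32. ] [ 11.4  50.8 -28. ]
-28 88 world z 23.194764646917825 [-10. -41. -28.] [  9.1  40.1 -24.5]
d mm [-0.7  1.   6.2] w deg [-0.2 -0.   0.1]
```

Call:
move_arm --series '[{"dx":0,"dy":0.5,"dz":3,"wx":0,"wy":0,"wz":0,"jaw":80},{"dx":0,"dy":1,"dz":6,"wx":0,"wy":0,"wz":0,"jaw":60},{"dx":0,"dy":1,"dz":6,"wx":0,"wy":0,"wz":0,"jaw":45},{"dx":0,"dy":1,"dz":6,"wx":0,"wy":0,"wz":0,"jaw":30},{"dx":0,"dy":1,"dz":6,"wx":0,"wy":0,"wz":0,"jaw":20}]' --grip_force 70

```text
time_s: 6.25
position: [0.4665, 0.2884, -0.0091]
orientation: [-1.737, -2.617, 0.002]
contact_force: [-0.4, 0.6, 1.7]
gripper_width: 0.0346
grasp_force: 69.3
```

Call:
move_arm --series '[{"dx":0,"dy":0,"dz":0,"wx":0,"wy":0,"wz":0,"jaw":20},{"dx":0,"dy":0,"dz":0,"wx":0,"wy":0,"wz":0,"jaw":20},{"dx":0,"dy":0,"dz":0,"wx":0,"wy":0,"wz":0,"jaw":20},{"dx":0,"dy":0,"dz":0,"wx":0,"wy":0,"wz":0,"jaw":20},{"dx":0,"dy":0,"dz":0,"wx":0,"wy":0,"wz":0,"jaw":20}]'

```text
time_s: 6.75
position: [0.4665, 0.2884, -0.0092]
orientation: [-1.737, -2.617, 0.002]
contact_force: [-1.1, -1.6, 5.4]
gripper_width: 0.0343
grasp_force: 69.4
```

Run:
```python
from h import *
s=bot.state();print(s)
```

```text
{'time_s': 6.75, 'joint_positions': array([ 0.16965579,  0.50815908, -0.91840778,  1.9016867 ,  0.48618999,
        0.97398643, -0.57323438]), 'joint_velocities': array([ 0.00104587, -0.00137508,  0.00039875,  0.00085437,  0.00221396,
        0.00089514,  0.0006975 ]), 'joint_efforts': array([-7.44871376e-02, -3.73693085e+01, -1.06322649e+01, -2.25817949e+01,
        1.80319031e-01, -5.78182675e-01,  1.98881084e-03]), 'position': array([ 0.46649878,  0.28840622, -0.00920795]), 'orientation': array([-1.73712012e+00, -2.61688192e+00,  2.25308258e-03]), 'contact_force': array([-1.0731321 , -1.58021121,  5.44349416]), 'moment': array([-0.18491624,  0.32931084, -0.06592411]), 'grasp_force': 69.39537048339844, 'gripper_width': 0.03425290301153531}
```

Gripped: 34.3 mm opening, 69 N. Lifting.

Call:
move_arm --series '[{"dx":0,"dy":0,"dz":-8,"wx":0,"wy":0,"wz":0,"jaw":20},{"dx":0,"dy":0,"dz":-25,"wx":0,"wy":0,"wz":0,"jaw":20},{"dx":0,"dy":0,"dz":-55,"wx":0,"wy":0,"wz":0,"jaw":20},{"dx":0,"dy":0,"dz":-90,"wx":0,"wy":0,"wz":0,"jaw":20},{"dx":0,"dy":0,"dz":-130,"wx":0,"wy":0,"wz":0,"jaw":20}]'

```text
time_s: 7.25
position: [0.4658, 0.2882, 0.1219]
orientation: [-1.736, -2.616, 0.004]
contact_force: [-0.2, 0.0, -1.5]
gripper_width: 0.0339
grasp_force: 70.0
```

Run:
```python
from h import *
s=bot.state();print(s['position'],s['contact_force'],s['grasp_force'],s['gripper_width'])
go([.585,.03,.15],92.98)
```

```text
[0.46581516 0.2881852  0.12188155] [-0.18053805  0.04841202 -1.49768975] 69.9851131439209 0.033897056743394445
d mm [-284.2    9.3  -28.2] w deg [-0.17  0.02 19.9 ]
```

Call:
move_arm --series '[{"dx":-20,"dy":1,"dz":-6,"wx":0,"wy":0,"wz":1,"jaw":20},{"dx":-52,"dy":2,"dz":-12,"wx":0,"wy":0,"wz":4,"jaw":20},{"dx":-90,"dy":4,"dz":-20,"wx":0,"wy":0,"wz":7,"jaw":20},{"dx":-130,"dy":6,"dz":-25,"wx":0,"wy":0,"wz":10,"jaw":20},{"dx":-170,"dy":8,"dz":-25,"wx":0,"wy":0,"wz":13,"jaw":20}]'

```text
time_s: 7.75
position: [0.541, 0.1339, 0.1475]
orientation: [2.023, 2.401, 0.0]
contact_force: [0.6, 1.3, -2.1]
gripper_width: 0.0339
grasp_force: 70.2
```

Run:
```python
from h import *
s=bot.state();print(s['position'],s['contact_force'],s['grasp_force'],s['gripper_width'])
go([.585,.03,.15],92.98)
```

```text
[0.54101605 0.13391835 0.14745973] [ 0.63022725  1.25838929 -2.08014407] 70.15707492828369 0.03385506450122199
d mm [-109.9   25.7   -2.4] w deg [0.06 0.05 6.79]
```

Call:
move_arm --series '[{"dx":-30,"dy":8,"dz":-2,"wx":0,"wy":0,"wz":3,"jaw":20},{"dx":-60,"dy":16,"dz":-2,"wx":0,"wy":0,"wz":6,"jaw":20},{"dx":-90,"dy":22,"dz":-2,"wx":0,"wy":0,"wz":6.8,"jaw":20},{"dx":-104,"dy":25,"dz":-2,"wx":0,"wy":0,"wz":6.8,"jaw":20},{"dx":-108,"dy":25.5,"dz":-2,"wx":0,"wy":0,"wz":6.8,"jaw":20}]'

```text
time_s: 8.25
position: [0.584, 0.0312, 0.1472]
orientation: [-2.164, -2.276, 0.003]
contact_force: [-1.3, 0.1, -1.8]
gripper_width: 0.0341
grasp_force: 70.2
```

Run:
```python
from h import *
import pickle
np.set_printoptions(precision=4,suppress=True,linewidth=160)
grab('wrist');f=grab('wrist');s=bot.state();print(s['position'],s['orientation'],s['contact_force'],s['time_s'],s['joint_velocities'].round(3))
save(f,'wr7.png');pickle.dump((f,s),open('w7.pkl','wb'))
R0=R.from_rotvec(s['orientation']).as_matrix();W=cloud(f)
# held barrel in tool frame
T=((W-s['position'])@R0).reshape(-1,3);q=T[(abs(T[:,1])<.02)&(T[:,2]>-.06)&(T[:,2]<-.03)&(abs(T[:,0])<.085)&(abs(T[:,0])>.014)]
for a,b in((-.07,-.05),(-.05,-.03),(-.03,-.014),(.014,.03),(.03,.05),(.05,.062)):
    k=q[(q[:,0]>a)&(q[:,0]<b)]
    if len(k)>20:
        k=k[k[:,2]<np.percentile(k[:,2],60)] 
        print('barrel',a,len(k),'ymean',(k[:,1].min()+k[:,1].max())/2,'top z',np.percentile(k[:,2],5))
print('x range',np.percentile(q[:,0],[.2,99.8]))
y=np.array([-.052,.9986]);x=np.array([.9986,.052]);c=np.array([.5909,-.1008])
P=W.reshape(-1,3);a=(P[:,:2]-c)@x;b=(P[:,:2]-c)@y
m=(abs(a)<.05)&(abs(b)<.085)&(P[:,2]>.02)&(P[:,2]<.09)
for k in np.arange(-.085,.07,.005):
    qq=m&(b>=k)&(b<k+.005)
    if qq.sum()>4: print(round(k,3),qq.sum(),'a',np.percentile(a[qq],[1,99]),'z',np.percentile(P[qq,2],[10,50,95]))
```

```text
[0.5833 0.0339 0.1474] [-2.1596 -2.2788  0.0019] [-0.7285 -0.2083 -1.6314] 8.35 [-0.018 -0.007 -0.024  0.01  -0.008 -0.001 -0.005]
barrel -0.05 147 ymean -0.0005462336389982945 top z -0.05051930580748321
barrel -0.03 1130 ymean -0.0003385921978218036 top z -0.051020808131031666
barrel 0.014 1605 ymean 3.5165377297884104e-05 top z -0.05098568980249168
barrel 0.03 2322 ymean -0.00023098926299081318 top z -0.05090945765524917
barrel 0.05 1574 ymean -0.0005040500919617497 top z -0.05088783524761936
x range [-0.0356  0.0726]
```

View pics/wr7.png

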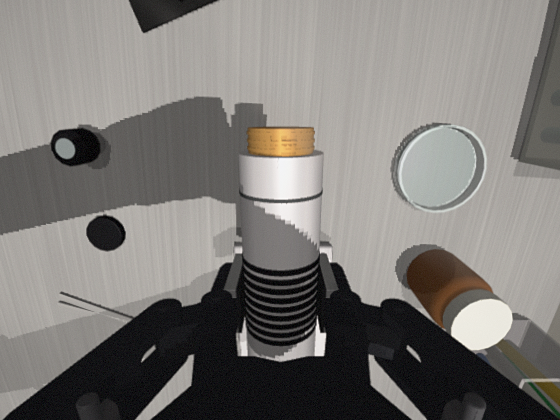

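Wrist view: the barrel is level and centred in the hand, with its brass end at (281,140), the petri dish at (440,168) and the jar at (460,290) clear. The hand hides the stand, so I refine it from the stored first frames.

Run:
```python
from h import *
import pickle
np.set_printoptions(precision=4,suppress=True,linewidth=160)
d=pickle.load(open('d0.pkl','rb'))
c=np.array([.5909,-.1008]);y=np.array([-.052,.9986]);x=np.array([.9986,.052])
for n in d:
    P=cloud(d[n]).reshape(-1,3);a=(P[:,:2]-c)@x;b=(P[:,:2]-c)@y;z=P[:,2]
    for lo,hi in((-.075,-.02),(.02,.075)):
        m=(abs(a)<.04)&(b>lo)&(b<hi)&(z>.040)&(z<.050)
        print(n,'cheek b',np.percentile(b[m],[2,98]),'a',np.percentile(a[m],[2,98]),m.sum())
        for sgn in(-1,1):
            k=m&(a*sgn>.015);print('   rail',sgn,k.sum(),np.median(a[k]))
    # V floors: fit plane each side: x-pos of symmetric sloping faces
    m=(abs(a)<.018)&(((b>.038)&(b<.058))|((b>-.058)&(b<-.038)))&(z>.02)&(z<.045)
    A=np.c_[abs(a[m]),np.ones(m.sum())]
    best=min(np.arange(-.008,.009,.0005),key=lambda o:np.sum(abs(z[m]-abs(a[m]-o)-np.median(z[m]-abs(a[m]-o)))))
    print(' V centre a',best,np.median(z[m]-abs(a[m]-best)))
    for L,sl in(('near',b<0),('far',b>0)):
        mm=m&sl;best=min(np.arange(-.008,.009,.0005),key=lambda o:np.sum(abs(z[mm]-abs(a[mm]-o)-np.median(z[mm]-abs(a[mm]-o)))));print('  ',L,best,mm.sum())
    m=(abs(a)<.03)&(b<-.055)&(b>-.1)&(z>.053)&(z<.09)
    print(' stop b',np.percentile(b[m],[2,25,50,75,98]),'a',np.percentile(a[m],[2,98]),'z',np.percentile(z[m],98),m.sum())
s=bot.state();print(s['position'],s['orientation'])
```

```text
top cheek b [-0.0735 -0.0338] a [-0.0298  0.0296] 136
   rail -1 55 -0.023818193452011846
   rail 1 61 0.023251173854992913
top cheek b [0.0344 0.0619] a [-0.0289  0.0298] 116
   rail -1 47 -0.023151023736333452
   rail 1 57 0.021893035144107887
 V centre a 6.938893903907228e-18 0.02526828692288661
   near 6.938893903907228e-18 91
   far 6.938893903907228e-18 90
 stop b [-0.0763 -0.0739 -0.0721 -0.0712 -0.07  ] a [-0.0255  0.0249] z 0.08124023367549653 73
side cheek b [-0.0656 -0.0376] a [-0.0288  0.0307] 219
   rail -1 112 -0.023531428755881028
   rail 1 101 0.024146939249592502
side cheek b [0.0313 0.0591] a [-0.0279  0.0318] 221
   rail -1 91 -0.022608095319591102
   rail 1 119 0.023824275236283155
 V centre a 0.0020000000000000087 0.024498535482604066
   near 0.0015000000000000083 172
   far 0.002500000000000009 146
 stop b [-0.0796 -0.0789 -0.0784 -0.0765 -0.0737] a [-0.0247  0.0256] z 0.07765779039201354 189
[0.5833 0.0339 0.1474] [-2.1596 -2.2788  0.0019]
```

Run:
```python
from h import *
go([.5908,-.093,.072],92.98)
```

```text
d mm [-127.1    0.9   75.3] w deg [-0.13 -0.04  0.1 ]
```

Call:
move_arm --series '[{"dx":-30,"dy":0.3,"dz":5,"wx":0,"wy":0,"wz":0,"jaw":20},{"dx":-65,"dy":0.9,"dz":20,"wx":0,"wy":0,"wz":0,"jaw":20},{"dx":-100,"dy":0.9,"dz":40,"wx":0,"wy":0,"wz":0,"jaw":20},{"dx":-120,"dy":0.9,"dz":60,"wx":0,"wy":0,"wz":0,"jaw":20},{"dx":-127,"dy":0.9,"dz":73,"wx":0,"wy":0,"wz":0,"jaw":20}]'

```text
time_s: 8.85
position: [0.5901, -0.0949, 0.073]
orientation: [-2.162, -2.277, 0.005]
contact_force: [-0.2, 0.9, -1.8]
gripper_width: 0.0344
grasp_force: 70.1
```

Run:
```python
from h import *
f=grab('side');save(f,'s8.png');a=grab('top');s=bot.state();print(s['position'],s['orientation'],s['contact_force'],s['moment'],s['time_s'])
cv2.imwrite('pics/m8.png',np.hstack([cv2.resize(f['frame'][240:420,300:500],(400,360),interpolation=2),cv2.resize(a['frame'][120:210,345:445],(400,360),interpolation=2)])[...,::-1])
go([.5908,-.093,.0185],92.98)
```

```text
[ 0.58950402 -0.09272134  0.07267518] [-2.15775173 -2.27699164  0.00452237] [-0.43333214  0.74576425 -1.531248  ] [-0.00235208  0.00422808 -0.01101639] 8.95
d mm [-0.4  1.6 54.2] w deg [-0.3  -0.08  0.1 ]
```

View pics/m8.png

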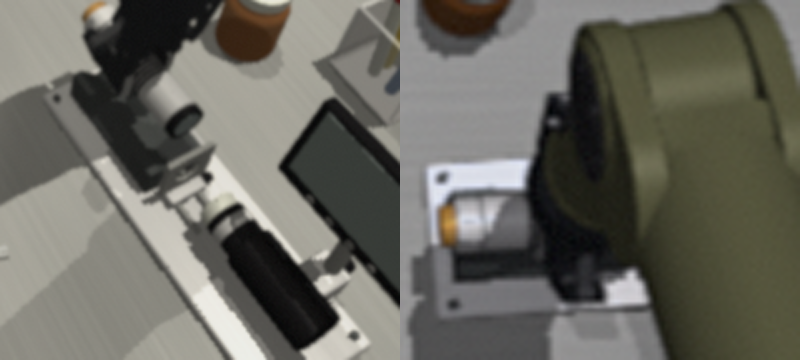

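Left (side): the barrel hangs over the V-block with its glass end just short of the stop plate at (190,165). Right (top): its brass end is at (447,226), lined up with the block. Lowering.

Call:
move_arm --series '[{"dx":0,"dy":0.8,"dz":8,"wx":-0.1,"wy":0,"wz":0,"jaw":20},{"dx":0,"dy":1.5,"dz":20,"wx":-0.3,"wy":0,"wz":0,"jaw":20},{"dx":0,"dy":1.5,"dz":32,"wx":-0.3,"wy":0,"wz":0,"jaw":20},{"dx":0,"dy":1.5,"dz":42,"wx":-0.3,"wy":0,"wz":0,"jaw":20},{"dx":0,"dy":1.5,"dz":47,"wx":-0.3,"wy":0,"wz":0,"jaw":20}]'

```text
time_s: 9.45
position: [0.5917, -0.0935, 0.0261]
orientation: [2.16, 2.279, 0.002]
contact_force: [-0.3, 0.3, -2.1]
gripper_width: 0.034
grasp_force: 70.1
```

Call:
move_arm --series '[{"dx":0,"dy":0,"dz":0,"wx":0,"wy":0,"wz":0,"jaw":20},{"dx":0,"dy":0,"dz":0.5,"wx":0,"wy":0,"wz":0,"jaw":20},{"dx":0,"dy":0,"dz":1,"wx":0,"wy":0,"wz":0,"jaw":20},{"dx":0,"dy":0,"dz":1.5,"wx":0,"wy":0,"wz":0,"jaw":20},{"dx":0,"dy":0,"dz":2,"wx":0,"wy":0,"wz":0,"jaw":20}]'

```text
time_s: 9.95
position: [0.5928, -0.0941, 0.0259]
orientation: [2.159, 2.277, 0.004]
contact_force: [-0.5, 0.8, -3.0]
gripper_width: 0.0341
grasp_force: 70.1
```

Run:
```python
from h import *
s=bot.state();print(s['position'],s['orientation'],s['contact_force'],s['moment'],s['time_s'])
go([.5908,-.093,.0185],92.98)
```

```text
[ 0.5927938  -0.0940547   0.02588475] [2.15940191 2.27694506 0.00372388] [-0.49933951  0.76272449 -3.01199648] [-0.02182161  0.03234426  0.06153471] 9.95
d mm [ 1.2 -2.   7.4] w deg [0.24 0.05 0.06]
```

Call:
move_arm --series '[{"dx":0,"dy":-0.5,"dz":1,"wx":0,"wy":0,"wz":0,"jaw":20},{"dx":0,"dy":-1,"dz":2,"wx":0,"wy":0,"wz":0,"jaw":20},{"dx":0,"dy":-1.5,"dz":3,"wx":0,"wy":0,"wz":0,"jaw":20},{"dx":0,"dy":-1.5,"dz":4,"wx":0,"wy":0,"wz":0,"jaw":20},{"dx":0,"dy":-1.5,"dz":4,"wx":0,"wy":0,"wz":0,"jaw":20}]'

```text
time_s: 10.45
position: [0.5909, -0.094, 0.0214]
orientation: [2.16, 2.278, 0.003]
contact_force: [0.4, -0.7, -1.6]
gripper_width: 0.0342
grasp_force: 70.1
```

Run:
```python
from h import *
s=bot.state();print(s['position'],s['orientation'],s['contact_force'],s['moment'],s['time_s'])
go([.5908,-.093,.0185],92.98)
```

```text
[ 0.59091355 -0.09402564  0.02136409] [2.15975386 2.27774951 0.00306922] [ 0.3891228  -0.70118219 -1.62412817] [-0.00532676 -0.01638739  0.01698755] 10.45
d mm [ 1.  -0.1  2.9] w deg [0.19 0.03 0.07]
```

Call:
move_arm --series '[{"dx":0,"dy":0,"dz":0.7,"wx":0,"wy":0,"wz":0,"jaw":20},{"dx":0,"dy":0,"dz":1.4,"wx":0,"wy":0,"wz":0,"jaw":20},{"dx":0,"dy":0,"dz":2.1,"wx":0,"wy":0,"wz":0,"jaw":20},{"dx":0,"dy":0,"dz":2.8,"wx":0,"wy":0,"wz":0,"jaw":20},{"dx":0,"dy":0,"dz":2.8,"wx":0,"wy":0,"wz":0,"jaw":20}]'

```text
time_s: 10.95
position: [0.5918, -0.094, 0.0191]
orientation: [2.159, 2.277, 0.005]
contact_force: [1.6, 0.3, -2.0]
gripper_width: 0.0345
grasp_force: 70.1
```

Run:
```python
from h import *
s=bot.state();print(s['position'],s['orientation'],s['contact_force'],s['moment'],s['time_s'])
go([.5908,-.093,.0185],92.98)
```

```text
[ 0.59175231 -0.09397162  0.01909096] [2.15893544 2.27685064 0.0048086 ] [ 1.64780654  0.27407255 -1.97283312] [ 0.03951678 -0.27427271 -0.01648896] 10.95
d mm [ 1.  -0.9  0.6] w deg [0.28 0.04 0.07]
```

Call:
move_arm --series '[{"dx":0,"dy":0,"dz":0.6,"wx":0,"wy":0,"wz":0,"jaw":20},{"dx":0,"dy":0,"dz":1.2,"wx":0,"wy":0,"wz":0,"jaw":20},{"dx":0,"dy":0,"dz":1.8,"wx":0,"wy":0,"wz":0,"jaw":20},{"dx":0,"dy":0,"dz":2,"wx":0,"wy":0,"wz":0,"jaw":20},{"dx":0,"dy":0,"dz":2,"wx":0,"wy":0,"wz":0,"jaw":20}]'

```text
time_s: 11.45
position: [0.5926, -0.094, 0.0182]
orientation: [2.158, 2.276, 0.006]
contact_force: [2.1, 1.0, 6.4]
gripper_width: 0.0344
grasp_force: 70.9
```

Run:
```python
from h import *
s=bot.state();print(s['position'],s['orientation'],s['contact_force'],s['moment'],s['time_s'])
go([.5908,-.093,.0185],92.98)
```

```text
[ 0.59257611 -0.09397168  0.01818998] [2.15816104 2.27569663 0.00596614] [2.10718705 1.03027076 6.4064163 ] [ 0.06547107 -0.37063518 -0.07189616] 11.45
d mm [ 1.1 -1.7 -0.3] w deg [0.37 0.07 0.06]
```

Contact with the V felt (+8 N), with a small sideways push towards +x. Centring by 1 mm and sliding towards the stop.

Call:
move_arm --series '[{"dx":0,"dy":0.5,"dz":0,"wx":0,"wy":0,"wz":0,"jaw":20},{"dx":-1,"dy":1,"dz":0,"wx":0,"wy":0,"wz":0,"jaw":20},{"dx":-2.2,"dy":1,"dz":0,"wx":0,"wy":0,"wz":0,"jaw":20},{"dx":-3.6,"dy":1,"dz":0,"wx":0,"wy":0,"wz":0,"jaw":20},{"dx":-5,"dy":1,"dz":0,"wx":0,"wy":0,"wz":0,"jaw":20}]'

```text
time_s: 11.95
position: [0.5926, -0.0958, 0.0182]
orientation: [2.16, 2.28, 0.007]
contact_force: [-2.0, 5.3, 8.9]
gripper_width: 0.034
grasp_force: 71.2
```

Run:
```python
from h import *
s=bot.state();print(s['position'],s['orientation'],s['contact_force'],s['moment'],s['time_s'],s['gripper_width'])
```

```text
[ 0.59263344 -0.095817    0.01816198] [2.15959157 2.28014196 0.00694743] [-1.9982305   5.33463608  8.90882362] [ 1.06162087  0.43634711 -0.26950468] 11.95 0.03402234386107664
```

Call:
move_arm --series '[{"dx":0,"dy":-0.3,"dz":0,"wx":0,"wy":0,"wz":0,"jaw":20},{"dx":0,"dy":-0.5,"dz":0,"wx":0,"wy":0,"wz":0,"jaw":20},{"dx":0,"dy":-0.5,"dz":0,"wx":0,"wy":0,"wz":0,"jaw":20},{"dx":0,"dy":-0.5,"dz":0,"wx":0,"wy":0,"wz":0,"jaw":20},{"dx":0,"dy":-0.5,"dz":0,"wx":0,"wy":0,"wz":0,"jaw":20}]'

```text
time_s: 12.45
position: [0.5927, -0.0963, 0.0182]
orientation: [2.159, 2.279, 0.008]
contact_force: [-1.6, 5.5, 7.7]
gripper_width: 0.0342
grasp_force: 71.1
```

Run:
```python
from h import *
s=bot.state();print(s['position'],s['orientation'],s['contact_force'],s['moment'],s['time_s'],s['gripper_width'])
```

```text
[ 0.5926768  -0.09627289  0.01819474] [2.15891159 2.27911149 0.00769792] [-1.615084    5.46868829  7.6511222 ] [ 0.89286396  0.05478657 -0.18059734] 12.45 0.03424538425734317
```

Call:
move_arm --series '[{"dx":-0.5,"dy":0,"dz":-0.4,"wx":0,"wy":0,"wz":0,"jaw":20},{"dx":-1,"dy":-0.2,"dz":-0.8,"wx":0,"wy":0,"wz":0,"jaw":20},{"dx":-1.5,"dy":-0.2,"dz":-0.8,"wx":0,"wy":0,"wz":0,"jaw":20},{"dx":-2,"dy":-0.2,"dz":-0.8,"wx":0,"wy":0,"wz":0,"jaw":20},{"dx":-2.5,"dy":-0.2,"dz":-0.8,"wx":0,"wy":0,"wz":0,"jaw":20}]'

```text
time_s: 12.95
position: [0.5929, -0.101, 0.0182]
orientation: [2.159, 2.277, 0.006]
contact_force: [3.5, 3.3, 4.7]
gripper_width: 0.0344
grasp_force: 70.6
```

Run:
```python
from h import *
s=bot.state();print(s['position'],s['orientation'],s['contact_force'],s['moment'],s['time_s'],s['gripper_width'])
```

```text
[ 0.5929012  -0.10100669  0.01821894] [2.15852792 2.27690163 0.00641521] [3.47537689 3.32724739 4.68512496] [ 0.74743112 -0.79346764 -0.07705695] 12.95 0.03444976251871882
```

It was stiction; it slid 5 mm. Going on slowly.

Call:
move_arm --series '[{"dx":-0.5,"dy":0.3,"dz":0,"wx":0,"wy":0,"wz":0,"jaw":20},{"dx":-1,"dy":0.6,"dz":0,"wx":0,"wy":0,"wz":0,"jaw":20},{"dx":-1.5,"dy":0.6,"dz":0,"wx":0,"wy":0,"wz":0,"jaw":20},{"dx":-2,"dy":0.6,"dz":0,"wx":0,"wy":0,"wz":0,"jaw":20},{"dx":-2.5,"dy":0.6,"dz":0,"wx":0,"wy":0,"wz":0,"jaw":20}]'

```text
time_s: 13.45
position: [0.593, -0.103, 0.0182]
orientation: [2.159, 2.278, 0.005]
contact_force: [2.2, 2.9, 6.2]
gripper_width: 0.034
grasp_force: 70.7
```

Run:
```python
from h import *
s=bot.state();print(s['position'],s['orientation'],s['contact_force'],s['moment'],s['time_s'],s['gripper_width'])
```

```text
[ 0.59297947 -0.10303839  0.01818716] [2.15931686 2.2779512  0.00527877] [2.23345419 2.89434052 6.23917062] [ 0.80647679 -0.43756394 -0.07392444] 13.45 0.033988515692879355
```

Call:
move_arm --series '[{"dx":-0.5,"dy":0.2,"dz":0,"wx":0,"wy":0,"wz":0,"jaw":20},{"dx":-1,"dy":0.4,"dz":0,"wx":0,"wy":0,"wz":0,"jaw":20},{"dx":-1.5,"dy":0.4,"dz":0,"wx":0,"wy":0,"wz":0,"jaw":20},{"dx":-2,"dy":0.4,"dz":0,"wx":0,"wy":0,"wz":0,"jaw":20},{"dx":-2.5,"dy":0.4,"dz":0,"wx":0,"wy":0,"wz":0,"jaw":20}]'

```text
time_s: 13.95
position: [0.5931, -0.1052, 0.0182]
orientation: [2.16, 2.279, 0.005]
contact_force: [0.0, 5.6, 8.2]
gripper_width: 0.0343
grasp_force: 70.7
```

Run:
```python
from h import *
s=bot.state();print(s['position'],s['orientation'],s['contact_force'],s['moment'],s['time_s'],s['gripper_width'])
```

```text
[ 0.59309014 -0.10521854  0.01816595] [2.15970214 2.27873483 0.00452445] [2.00323256e-03 5.57104909e+00 8.21823026e+00] [ 0.91045824 -0.18250254 -0.14328035] 13.95 0.03429287886429052
```

Call:
move_arm --series '[{"dx":-0.5,"dy":0,"dz":0,"wx":0,"wy":0,"wz":0,"jaw":20},{"dx":-1,"dy":0,"dz":0,"wx":0,"wy":0,"wz":0,"jaw":20},{"dx":-1.5,"dy":0,"dz":0,"wx":0,"wy":0,"wz":0,"jaw":20},{"dx":-2,"dy":0,"dz":0,"wx":0,"wy":0,"wz":0,"jaw":20},{"dx":-2,"dy":0,"dz":0,"wx":0,"wy":0,"wz":0,"jaw":20}]'

```text
time_s: 14.45
position: [0.5931, -0.1058, 0.0182]
orientation: [2.16, 2.28, 0.006]
contact_force: [0.3, 5.9, 8.1]
gripper_width: 0.0343
grasp_force: 70.9
```

Run:
```python
from h import *
s=bot.state();print(s['position'],s['orientation'],s['contact_force'],s['moment'],s['time_s'],s['gripper_width'])
```

```text
[ 0.59309509 -0.10580485  0.01816611] [2.16012374 2.28017227 0.00617241] [0.30726634 5.94994295 8.13010665] [ 1.35395654 -0.15039658 -0.23966332] 14.45 0.03431717402983906
```

Ambiguous between stiction and the stop. Easing the downforce and pushing a bit more, as before.

Call:
move_arm --series '[{"dx":0,"dy":0,"dz":-0.5,"wx":0,"wy":0,"wz":0,"jaw":20},{"dx":-0.5,"dy":0,"dz":-1,"wx":0,"wy":0,"wz":0,"jaw":20},{"dx":-1,"dy":0,"dz":-1,"wx":0,"wy":0,"wz":0,"jaw":20},{"dx":-1.5,"dy":0,"dz":-1,"wx":0,"wy":0,"wz":0,"jaw":20},{"dx":-1.5,"dy":0,"dz":-1,"wx":0,"wy":0,"wz":0,"jaw":20}]'

```text
time_s: 14.95
position: [0.593, -0.1057, 0.0183]
orientation: [-2.159, -2.281, -0.009]
contact_force: [1.7, 9.4, 3.0]
gripper_width: 0.0342
grasp_force: 70.5
```

Run:
```python
from h import *
s=bot.state();print(s['position'],s['orientation'],s['contact_force'],s['moment'],s['time_s'],s['gripper_width'])
```

```text
[ 0.59304116 -0.1057026   0.01825859] [-2.158742   -2.28107268 -0.00864727] [1.72787964 9.43695001 2.96880156] [ 1.77900538 -0.59179555 -0.2233265 ] 14.95 0.034180225811909715
```

The stop is felt: 9.4 N along the groove at only 3 N down, with no movement. Now pressing down.

Call:
move_arm --series '[{"dx":0,"dy":0.2,"dz":1,"wx":0,"wy":0,"wz":0,"jaw":20},{"dx":0,"dy":0.3,"dz":2,"wx":0,"wy":0,"wz":0,"jaw":20},{"dx":0,"dy":0.3,"dz":3,"wx":0,"wy":0,"wz":0,"jaw":20},{"dx":0,"dy":0.3,"dz":4,"wx":0,"wy":0,"wz":0,"jaw":20},{"dx":0,"dy":0.3,"dz":5,"wx":0,"wy":0,"wz":0,"jaw":20}]' --grip_force 90

```text
time_s: 15.45
position: [0.5931, -0.1058, 0.018]
orientation: [-2.159, -2.281, -0.003]
contact_force: [-13.2, 9.0, 40.1]
gripper_width: 0.0335
grasp_force: 91.9
```

Run:
```python
from h import *
s=bot.state();print(s['position'],s['orientation'],s['contact_force'],s['moment'],s['time_s'],s['gripper_width'])
```

```text
[ 0.59314094 -0.10583139  0.01799603] [-2.15947923 -2.28127101 -0.00303625] [-13.21171856   9.04592723  40.05613374] [ 1.91318027  2.7609463  -0.23987442] 15.45 0.033498621989402344
```

Firmly seated, but with a -13 N sideways bias. Evening it out.

Call:
move_arm --series '[{"dx":0,"dy":-0.5,"dz":-0.4,"wx":0,"wy":0,"wz":0,"jaw":20},{"dx":0,"dy":-1,"dz":-0.8,"wx":0,"wy":0,"wz":0,"jaw":20},{"dx":0,"dy":-1.5,"dz":-1,"wx":0,"wy":0,"wz":0,"jaw":20},{"dx":0,"dy":-1.5,"dz":-1,"wx":0,"wy":0,"wz":0,"jaw":20},{"dx":0,"dy":-1.5,"dz":-1,"wx":0,"wy":0,"wz":0,"jaw":20}]'

```text
time_s: 15.95
position: [0.5932, -0.1058, 0.0181]
orientation: [2.158, 2.28, 0.008]
contact_force: [-4.2, 9.8, 24.6]
gripper_width: 0.0339
grasp_force: 89.9
```

Run:
```python
from h import *
s=bot.state();print(s['position'],s['orientation'],s['contact_force'],s['moment'],s['time_s'],s['gripper_width'])
```

```text
[ 0.59320215 -0.10578461  0.01811573] [2.158111   2.28037678 0.00835259] [-4.21207427  9.75439831 24.61115353] [ 1.880724    0.9326246  -0.24575441] 15.95 0.033856036567869195
```

Call:
move_arm --series '[{"dx":0,"dy":-0.3,"dz":0.3,"wx":0,"wy":0,"wz":0,"jaw":20},{"dx":0,"dy":-0.6,"dz":0.6,"wx":0,"wy":0,"wz":0,"jaw":20},{"dx":0,"dy":-0.6,"dz":0.6,"wx":0,"wy":0,"wz":0,"jaw":20},{"dx":0,"dy":-0.6,"dz":0.6,"wx":0,"wy":0,"wz":0,"jaw":20},{"dx":0,"dy":-0.6,"dz":0.6,"wx":0,"wy":0,"wz":0,"jaw":20}]'

```text
time_s: 16.45
position: [0.5932, -0.1058, 0.0181]
orientation: [2.157, 2.28, 0.009]
contact_force: [-4.4, 9.8, 25.5]
gripper_width: 0.0338
grasp_force: 90.4
```

Run:
```python
from h import *
f=grab('side');s=bot.state();print(s['position'],s['contact_force'],s['moment'],s['time_s'],s['gripper_width'])
cv2.imwrite('pics/m9.png',cv2.resize(f['frame'][255:385,310:470],(800,600),interpolation=2)[...,::-1])
```

```text
[ 0.59320863 -0.10581864  0.01809241] [-4.95550432  9.62530161 26.57472279] [ 1.89541387  0.99083007 -0.2278905 ] 16.5 0.03354373923619757
```

View pics/m9.png

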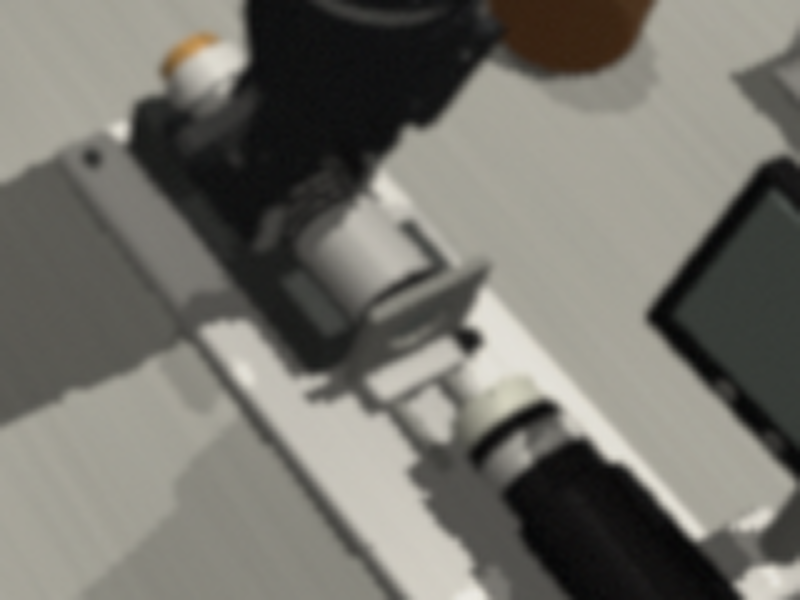

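The barrel lies in the V, still gripped, with its front end (400,280) against the stop plate (430,310). The force is steady at about 27 N down and 9.6 N onto the stop. Handing in.

```bash
python3 -c "
from rig import bot
print(bot.close_job())"
```

```text
the job is handed in; nothing more can be done
None
```

The large barrel is lying in the V-block with its glass end against the stop, still gripped at 90 N and pressed down with about 27 N, handed in at 16.5 s; the first grip closed on nothing because the fingertips sit about 40 mm further back than stated, so I went lower and gripped again.

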